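Lay a bamboo cup on the drying turner and set its speed dial

ROBOT

A 7-joint arm with a two-finger parallel gripper is mounted at the origin on the work surface. World frame = base frame: x ahead of the robot, y to its left, z up, the work surface at z = 0. Lengths are in m, angles in rad, forces in N, time in s.
With the tool pointing down it reaches from about 0.35 to 0.9 m from the base axis. Payload 8.1 kg.
Tool frame: the origin (TCP) lies midway between the tips of the shut fingers; the grasp point (between the pads) lies arm.grasp_offset behind it (arm.grasp_offset is the distance from the TCP to the grasp point, in m); z points along the fingers, y is the line along which they close (so a half turn about z gives the same grasp; the last joint's range is limited). The gripper opens to 92 mm and grips with 3 to 60 N. Pads are 19 mm wide; open, the fingers measure 130 mm over their backs; the gripper's body (75 mm by 190 mm) begins 47 mm behind the grasp point.
Start: joints at [-1.408, 0.434, 0.025, 1.573, -0.012, 1.134, -0.075], TCP at [0.164, 0.603, 0.227] pointing down, gripper open.
Joint ranges: [-2.62, 2.62], [-0.44, 2.09], [-1.27, 1.32], [0.08, 2.57], [-1.32, 4.46], [0.12, 2], [-2.74, 2.74]. Speed limits (rad/s): [2.22, 2.22, 3.01, 3.01, 3.14, 3.14, 3.14].

INTERFACE

Orientations are given as a rotation vector (axis times angle).
In Python, from cell import observe, imaging, arm gives the robot as it stands.
- The arm moves only by the tool apply_moves, never from a script. Its argument "commands" is a list of rows, each a list of 5 numbers: the opening in per cent of the stroke, from 0 (shut) to 100 (fully open), then the shift along the world's x, y, z in units of 0.06 m (1.0 is 0.06 m), then the turn about the world's z in units of 0.5 rad (1.0 is 0.5 rad). A call has 1 to 12 rows; each row shifts and turns the commanded pose from where the row before left it; what a row does not reach is not made up. A row lasts 1/8 s, in which the tool goes at most 62.5 mm and 10.7 degrees, less where a joint would pass 70% of its speed; a pose out of reach is approached as far as the arm can. A call with a number of a shift or a turn outside -1 to 1 is refused whole. A call with a gripper value outside its range is refused whole. The fingers move at their own pace and stop on an object; "newtons" is the grip in N (left out, the last holds). Time passes only in rows, so rows that do not move let the fingers close. It gives the time, the measured TCP pose, the force, the opening and the grip force at its end, in the units of the state.
- observe(): the state, without advancing time (a new reading comes with each control period).
- imaging.get_image(name): name is "side" or "top"; returns (picture, depth): 400x640x3 uint8, red, green, blue; 400x640 float32, m along the optical axis (not along the pixel's ray), 0 where there is no reading.
- imaging.camera_params(name): a dict with "camera_matrix" (3x3 intrinsics, pixels), "dist" ([k1, k2, p1, p2, k3] as OpenCV has them; the pictures are not rectified), "origin" and "rotation" of the camera in the world. Camera axes: x right, y up, looking along -z (the intrinsics and any distortion apply to the point x, -y, -z); pixel columns grow to the right and rows downward; lengths in m; the calibration is good to about 2 mm. A picture is of the moment at which its call begins. camera_params takes no time and is no camera call.
- arm.sign_off(): hands the job in; it is judged then, once.
The state is a dict: "clock": time; "joints": joint angles; "dq": joint speeds; "joint_efforts": joint torques, N m; "position": TCP position; "ee_rot": TCP orientation; "force": force on the tool from outside, world axes, zero at the start; "ft_torque": the same for the moment, N m; "width": opening from 0.0 (shut) to 1.0 (fully open); "gripper_force": force on a finger pad.
Only numpy, scipy, OpenCV 4.12 (cv2) and the standard library are available. Lean on these libraries where they do the work, as an engineer would, in place of code of your own. Each camera call takes 0.05 s, during which the arm holds its last target. There are 200 camera calls.

TASK

Take the tall bamboo cup and lay it gently on its side along the two rollers of the drying turner, without dropping it, and let go of it. Then turn the speed dial clockwise until its pointer line is centred on the raised tooth of the scale ring, leaving the cup lying on the rollers. Do not shift the two short cups.

Things in the scene. Friction and masses are not known exactly. Their poses are not given: they have to be found in the camera images.
- cup: The tall one of three loose red-brown lacquered bamboo cups: a plain hollow cylinder 64 mm across, 110 mm tall, wall 5 mm, open at the top, about 150 g. It starts upright. Origin: centre of its underside; z runs along its axis to the mouth.
- cup_mid (a point): Middle of the tall cup, on its axis, 55 mm above its underside; axes as the cup's.
- short_cup_a: One of the two short bamboo cups, upright, 64 mm across, 70 mm tall; a bystander. Origin: centre of its underside.
- short_cup_b: The other short bamboo cup, 64 mm across, 70 mm tall; a bystander. Origin: centre of its underside.
- turner: Fixed grey plate 200 x 120 x 12 mm with two black rubber rollers, 24 mm thick, along its x at y = +-22 mm, axes 50 mm up; they do not turn. Steel cheeks (8 mm thick, 110 wide, top 66 mm up) at x = +-87 mm bound the bed; the cup must lie between them. Motor 55 mm high from x = 92 to 137. Origin: centre of underside. A cup on both rollers has its axis along x at y = 0, 88 mm up.
- controller: White control box, fixed to the counter, 150 x 150 mm, top 80 mm high, with the dial in the centre of its top. Origin: centre of its underside, on the dial's axis.
- dial (a joint): Angle of the speed dial, rad: grows clockwise seen from above, starts at 0 to 0.4, end stops at 0 and 5.0, stays where left (stiff, about 0.06 N m). At 0 the pointer lies along controller x. It must go 1.7 to 3.0 rad clockwise.
- dial_grip (a point): Point on the dial's vertical axis at the height to grip (112 mm above the counter). The dial is a black disc 80 mm across, top 89 mm high, with a straight upright bar grip across its centre: 52 mm long, 14 mm thick, top 123 mm high. Its x axis points along the bar to the pointer end.
- dial_pointer (a point): End of the dial's pointer, a thin white line on the disc and on top of the pointer half of the bar; 42 mm from the dial's axis. Turns with the dial.
- mark (a point): The mark to set: inner end of the only raised tooth (dark steel, 16 mm long radially, 9 mm wide, 8 mm above the box top) of the flat scale ring round the dial, 42 mm from the dial's axis. The pointer is set when dial_pointer meets this point.
There are look-alikes about, which are no part of the job. Leave any yellow look-alike of the cup alone.

How it is judged:
By the outcome, as a careful person would: the job done as asked, in the order asked, and still so for the second after the job is handed in, with the robot touching nothing.
It also fails if it takes over 72 s, if anything falls off the work surface, if the arm or the gripper's body presses on something with over 40 N, if the wrist force passes 120 N, or if a joint passes its speed limit or range.

## Working session

There is one attempt and no reset: what is moved stays moved. The work goes in short steps, Python scripts to look and compute and a tool call to move; the robot and the scene stay as the last step left them, time stands still between calls to the robot, and variables do not carry over. Pictures are saved under pics/ and viewed, at most 13 in all, crops included, and the job is handed in when it is done.

Besides the shell and the picture viewer there is one more tool, called in YAML: its name, and indented under it one key for each argument. apply_moves: Moves the arm, as the interface text tells. Its arguments: {"type":"object","properties":{"commands":{"type":"array"},"newtons":{"type":"number"}},"required":["commands"]}

```bash
ls; mkdir -p pics; python3 - <<'E'
from cell import observe, imaging, arm
import cv2,numpy as np
print(observe(), arm.grasp_offset)
for n in("top","side"):
    p,d=imaging.get_image(n); cv2.imwrite(f"pics/{n}0.png",p[...,::-1]); np.save(f"{n}0.npy",d); np.save(f"{n}0rgb.npy",p)
    print(n,imaging.camera_params(n))
E
```

```text
pics
{'clock': 0.0, 'joints': array([-1.40759585,  0.43521778,  0.02495858,  1.57411063, -0.01157087,
        1.13399462, -0.07509243]), 'dq': array([ 0.00201663, -0.00072628, -0.00026874, -0.00104211, -0.00051399,
        0.00046053, -0.0027261 ]), 'joint_efforts': array([-7.01130266e-04, -6.67856956e+01,  9.84813608e-01, -3.14447629e+01,
       -6.05272944e-02,  4.31114878e-02,  1.58555895e-04]), 'position': array([0.16409718, 0.60253562, 0.22594281]), 'ee_rot': array([-4.16341719e-01, -3.11383453e+00,  2.49017046e-03]), 'force': array([ 0.33300818,  0.26520717, -0.11105918]), 'ft_torque': array([-0.00294526,  0.044103  , -0.03459283]), 'gripper_force': 0.0, 'width': 0.9974116876057484} 0.0188
top {'camera_matrix': array([[462.91786866,   0.        , 321.21808431],
       [  0.        , 462.91786866, 200.00425122],
       [  0.        ,   0.        ,   1.        ]]), 'dist': array([-0.11748096,  0.        ,  0.        ,  0.        ,  0.        ]), 'origin': array([ 0.32550172, -0.01308927,  1.16742225]), 'rotation': array([ 0.11249132, -0.07336639, -1.5769731 ])}
side {'camera_matrix': array([[506.57881479,   0.        , 326.33955713],
       [  0.        , 506.57881479, 196.39831367],
       [  0.        ,   0.        ,   1.        ]]), 'dist': array([-0.00808795,  0.        ,  0.        ,  0.        ,  0.        ]), 'origin': array([-0.13682641, -0.74760187,  1.0665963 ]), 'rotation': array([ 0.75540561, -0.25155981, -0.59515848])}
```

View pics/top0.png

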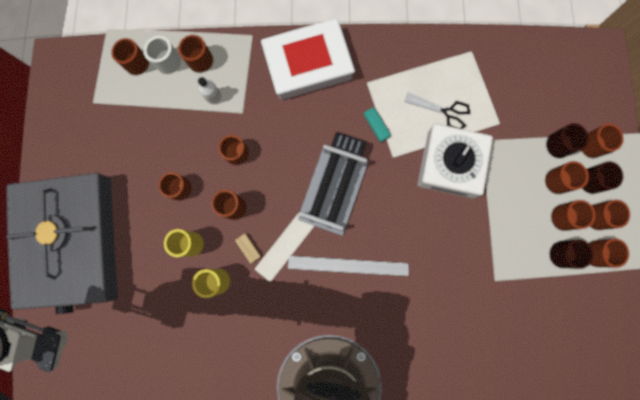

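View pics/side0.png

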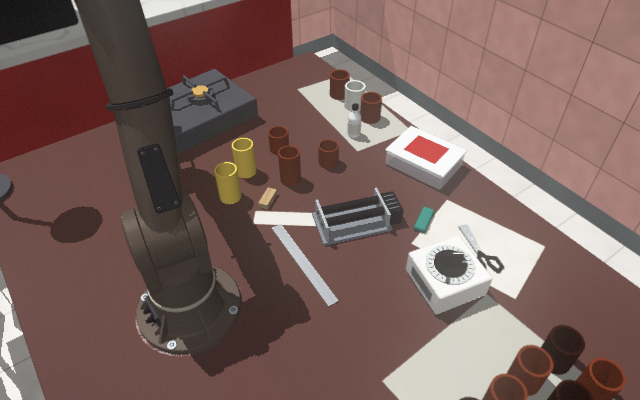

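```bash
cat > h.py <<'E'
import numpy as np,cv2
from scipy.spatial.transform import Rotation as R
from cell import observe, imaging, arm
def ray(n,uv):
    c=imaging.camera_params(n); u=cv2.undistortPoints(np.float64(uv).reshape(-1,1,2),c["camera_matrix"],c["dist"]).reshape(-1,2)
    d=np.c_[u[:,0],-u[:,1],-np.ones(len(u))]
    return np.array(c["origin"]),R.from_rotvec(c["rotation"]).apply(d)
def on_plane(n,uv,z):
    o,d=ray(n,uv); return o+d*((z-o[2])/d[:,2])[:,None]
def cloud(n,dep):
    v,u=np.mgrid[:400,:640]; o,d=ray(n,np.c_[u.ravel(),v.ravel()])
    return (o+d*dep.reshape(-1,1)).reshape(400,640,3)
def project(n,P):
    c=imaging.camera_params(n); q=R.from_rotvec(c["rotation"]).inv().apply(np.atleast_2d(P)-c["origin"])*[1,-1,-1]
    return cv2.projectPoints(q,np.zeros(3),np.zeros(3),c["camera_matrix"],c["dist"])[0].reshape(-1,2)
E
python3 - <<'E'
from h import *
for n in("top","side"):
    p=np.load(n+"0rgb.npy");C=cloud(n,np.load(n+"0.npy"));
    hsv=cv2.cvtColor(p,cv2.COLOR_RGB2HSV)
    print(n,"table z",np.median(C[250:270,430:470,2]) if n=="top" else "")
    if n=="top":
        for u,v in[(233,150),(173,186),(227,205),(178,243),(208,283)]:
            w=C[v-20:v+21,u-20:u+21].reshape(-1,3);zm=np.percentile(w[:,2],99.5);t=w[w[:,2]>zm-.008]
            c,r=cv2.minEnclosingCircle(np.float32(t[:,:2]*1000));print((u,v),"top z",zm.round(3),"c",c,"r",r,len(t))
        # turner, controller regions
        for nm,(a,b,c_,d_),zl,zh in[("cheeks",(290,370,125,240),.06,.08),("rollers",(290,370,125,240),.055,.06),("box",(410,500,115,205),.07,.086)]:
            w=C[c_:d_,a:b].reshape(-1,3);k=(w[:,2]>zl)&(w[:,2]<zh);t=w[k]
            print(nm,cv2.minAreaRect(np.float32(t[:,:2]*1000)),len(t),"zmax",w[:,2].max())
i=cv2.imread("pics/top0.png")
a=cv2.resize(i[130:230,150:250],(500,500),interpolation=cv2.INTER_CUBIC)
s=cv2.imread("pics/side0.png");b=cv2.resize(s[115:215,250:350],(300,300))
cv2.imwrite("pics/crop1.png",cv2.hconcat([a,cv2.copyMakeBorder(b,0,200,0,0,cv2.BORDER_CONSTANT)]))
a=cv2.resize(i[115:205,410:500],(400,400),interpolation=cv2.INTER_CUBIC)
b=cv2.resize(s[230:310,400:500],(400,320),interpolation=cv2.INTER_CUBIC)
cv2.imwrite("pics/crop2.png",cv2.hconcat([a,cv2.copyMakeBorder(b,0,80,0,0,cv2.BORDER_CONSTANT)]))
E
```

```text
top table z 0.00012626709832630478
(233, 150) top z 1.167 c (325.501708984375, -13.089271545410156) r 9.999999747378752e-05 11
(173, 186) top z 0.074 c (417.4698791503906, 199.7837677001953) r 231.89031982421875 175
(227, 205) top z 0.747 c (325.501708984375, -13.089271545410156) r 9.999999747378752e-05 9
(178, 243) top z 0.114 c (338.56658935546875, 183.93765258789062) r 197.459716796875 186
(208, 283) top z 1.167 c (325.501708984375, -13.089271545410156) r 9.999999747378752e-05 15
cheeks ((508.11248779296875, -21.62891387939453), (109.2145767211914, 220.964111328125), 70.01264953613281) 878 zmax 1.167422245133103
rollers ((507.1595153808594, -23.40454864501953), (103.60289001464844, 228.22877502441406), 69.90298461914062) 803 zmax 1.167422245133103
box ((552.27587890625, -315.75787353515625), (151.67247009277344, 152.62135314941406), 77.03028106689453) 2856 zmax 1.167422245133103
side table z
```

View pics/crop1.png

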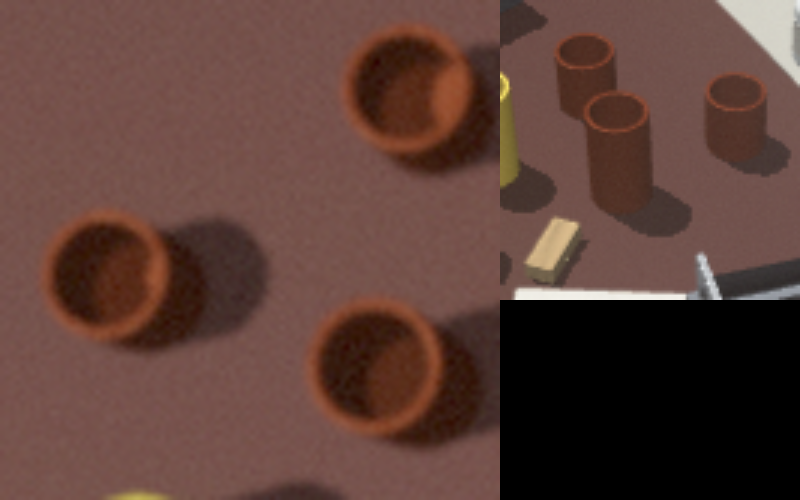

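View pics/crop2.png

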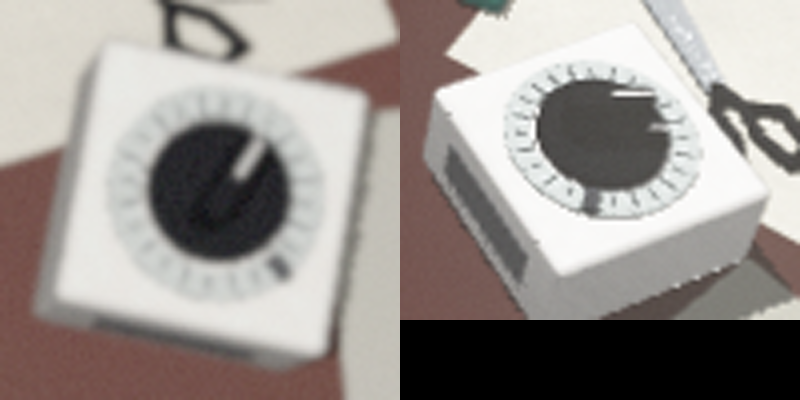

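Top view: the three loose cups are at (233,150), (173,186) and (227,205), with yellow ones at (178,243) and (208,283); the rest stand on mats. In the side view the tall one is (289,165), which should be top (227,205). The dial pointer points to the upper right, and the tooth is at the lower right, crop (280,267).

```bash
python3 - <<'E'
from h import *
p=np.load("top0rgb.npy");d=np.load("top0.npy");C=cloud("top",d);C[d==0]=np.nan
for u,v in[(233,150),(173,186),(227,205),(178,243),(208,283)]:
    w=C[v-20:v+21,u-20:u+21].reshape(-1,3);w=w[(w[:,2]>.01)&(w[:,2]<.2)];zm=np.percentile(w[:,2],97);t=w[abs(w[:,2]-zm)<.012]
    c,r=cv2.minEnclosingCircle(np.float32(t[:,:2]*1000));print((u,v),"z",zm.round(3),np.round(c),round(r),len(t))
# rim contours on red mask
hsv=cv2.cvtColor(p,cv2.COLOR_RGB2HSV)
for u,v,z in[(233,150,.07),(173,186,.07),(227,205,.11)]:
    m=((hsv[...,1]>150)&(hsv[...,2]>60)&((hsv[...,0]<14)|(hsv[...,0]>170))).astype(np.uint8)
    m[:]=m; k=np.zeros_like(m);cv2.circle(k,(u,v),17,1,-1);m&=k
    pts=np.argwhere(m)[:,::-1];q=on_plane("top",pts,z)
    c,r=cv2.minEnclosingCircle(np.float32(q[:,:2]*1000));print("rim",(u,v),np.round(c),round(r),len(q))
# side tall cup
# turner
w=C[120:240,285:375].reshape(-1,3)
for a,b in[(.05,.061),(.0605,.07),(.005,.02)]:
    t=w[(w[:,2]>a)&(w[:,2]<b)&(abs(w[:,1]+.02)<.12)];print("turner",a,b,len(t),cv2.minAreaRect(np.float32(t[:,:2]*1000)))
w=C[115:205,410:500].reshape(-1,3);t=w[(w[:,2]>.072)&(w[:,2]<.086)];rc=cv2.minAreaRect(np.float32(t[:,:2]*1000));print("box",rc)
t=w[(w[:,2]>.105)&(w[:,2]<.14)];print("bar",len(t),cv2.minAreaRect(np.float32(t[:,:2]*1000)))
ctr=np.array(rc[0])/1000
g=p.sum(2)/3
sub=np.zeros(g.shape,bool);sub[115:205,410:500]=1
P=C.copy();
vv,uu=np.mgrid[:400,:640];uv=np.c_[uu[sub],vv[sub]];G=g[sub]
Q=on_plane("top",uv,.08)[:,:2]-ctr;rr=np.hypot(*Q.T)
k=(rr>.045)&(rr<.061)&(G<110);print("tooth",k.sum(),Q[k].mean(0)+ctr,np.degrees(np.arctan2(*Q[k].mean(0)[::-1])))
Q=on_plane("top",uv,.12)[:,:2]-ctr;rr=np.hypot(*Q.T)
k=(rr<.028)&(G>150);print("ptr bar",k.sum(),Q[k].mean(0)+ctr,np.degrees(np.arctan2(*Q[k].mean(0)[::-1])))
Q=on_plane("top",uv,.089)[:,:2]-ctr;rr=np.hypot(*Q.T)
k=(rr<.036)&(G<80);print("disc",Q[k].mean(0))
print("proj",project("top",[[*ctr,.08],[*ctr,.12]]))
E
```

```text
(233, 150) z 0.072 [589. 235.] 33 194
(173, 186) z 0.071 [498. 383.] 33 219
(227, 205) z 0.112 [447. 239.] 32 204
(178, 243) z 0.112 [355. 349.] 33 224
(208, 283) z 0.112 [262. 279.] 33 220
rim (233, 150) [581. 231.] 38 466
rim (173, 186) [493. 376.] 38 399
rim (227, 205) [439. 234.] 39 436
turner 0.05 0.061 1508 ((508.3978271484375, -22.892547607421875), (106.24639892578125, 229.8338623046875), 70.29660034179688)
turner 0.0605 0.07 776 ((508.11248779296875, -21.62891387939453), (109.2145767211914, 220.964111328125), 70.01264953613281)
turner 0.005 0.02 2092 ((520.71240234375, -9.393936157226562), (220.8779296875, 302.3631896972656), 89.12116241455078)
box ((551.9000244140625, -315.6677551269531), (150.8166046142578, 152.78302001953125), 76.64017486572266)
bar 159 ((552.6046752929688, -315.0029602050781), (14.181716918945312, 53.67510986328125), 53.15815734863281)
tooth 3 [ 0.5123083  -0.34865258] -140.20149328884293
ptr bar 20 [ 0.56444929 -0.32429253] -34.49971073848691
disc [-0.00138138  0.00122787]
proj [[458.00462463 158.5092481 ]
 [462.56572892 154.95890409]]
```

apply_moves:
  commands:
    - [100,0.3,-0.4,0,-0.37]
    - [100,0.5,-0.67,0,-0.37]
    - [100,0.5,-0.67,0,-0.37]
    - [100,0.55,-0.67,0,-0.37]
    - [100,0.55,-0.67,0,-0.37]
    - [100,0.55,-0.67,0,-0.37]
    - [100,0.55,-0.67,0,-0.37]
    - [100,0.55,-0.67,0,0]
    - [100,0.5,-0.67,0,0]
    - [100,0.2,-0.3,0,0]
    - [100,0,0,0,0]
    - [100,0,0,0,0]

```text
clock: 1.6
position: [0.4485, 0.2404, 0.2265]
ee_rot: [-2.209, -2.233, 0.001]
force: [0.8, 0.6, 0.2]
width: 1.001
gripper_force: 0.0
```

apply_moves:
  commands:
    - [100,0,0,-0.7,0]
    - [100,0,0,-0.7,0]
    - [100,0,0,-0.6,0]
    - [100,0,0,-0.5,0]
    - [100,0,0,-0.2,0]
    - [100,0,0,0,0]
    - [40,0,0,0,0]
    - [40,0,0,0,0]
    - [40,0,0,0,0]
    - [40,0,0,0,0]
  newtons: 12

```text
clock: 2.85
position: [0.4494, 0.2397, 0.0652]
ee_rot: [-2.21, -2.232, -0.001]
force: [-1.9, -0.0, 5.3]
width: 0.688
gripper_force: 11.9
```

```bash
python3 - <<'E'
from h import *
p=np.load("top0rgb.npy");d=np.load("top0.npy");C=cloud("top",d);C[d==0]=np.nan
w=C[120:240,285:375].reshape(-1,3);a=np.radians(-20);ux=np.array([np.cos(a),np.sin(a)]);uy=np.array([-ux[1],ux[0]])
t=w[(w[:,2]>.0645)&(w[:,2]<.08)];q=(t[:,:2]-[.487,-.0145]);s=np.c_[q@ux,q@uy]
print(len(t),np.histogram(s[:,0],np.arange(-.12,.16,.01)))
for lo,hi in[(-.11,-.06),(.06,.11)]:
    k=s[(s[:,0]>lo)&(s[:,0]<hi)];print(k[:,0].mean(),np.median(k[:,1]),k[:,1].min(),k[:,1].max(),len(k))
t=w[(w[:,2]>.056)&(w[:,2]<.066)];q=(t[:,:2]-[.487,-.0145]);s=np.c_[q@ux,q@uy]
for sg in(1,-1):
    k=s[(abs(s[:,0])<.07)&(sg*s[:,1]>.005)&(sg*s[:,1]<.04)];print("roller",k[:,1].mean(),np.degrees(np.polyfit(*k.T,1)[0]),len(k))
# tooth
ctr=np.array([.5522,-.3154]);g=p.mean(2)
v,u=np.mgrid[115:205,410:500];uv=np.c_[u.ravel(),v.ravel()]
Q=on_plane("top",uv,.086)[:,:2]-ctr;rr=np.hypot(*Q.T);an=np.degrees(np.arctan2(Q[:,1],Q[:,0]));G=g[115:205,410:500].ravel()
k=(rr>.044)&(rr<.06)
i=np.argsort(G*k+999*~k)[:14];print(np.c_[an[i],rr[i]*1000,G[i]].round(0).tolist())
W=np.clip(170-G,0,None)*(k&(abs(an+140)<15));print("tooth top",(W*an).sum()/W.sum())
p2=np.load("side0rgb.npy").mean(2)
v,u=np.mgrid[230:310,400:500];uv=np.c_[u.ravel(),v.ravel()];G=p2[230:310,400:500].ravel()
Q=on_plane("side",uv,.086)[:,:2]-ctr;rr=np.hypot(*Q.T);an=np.degrees(np.arctan2(Q[:,1],Q[:,0]))
W=np.clip(150-G,0,None)*((rr>.045)&(rr<.06)&(abs(an+140)<18));print("tooth side",(W*an).sum()/W.sum(),(W>0).sum())
for nm in("side",):
    Q=on_plane(nm,uv,.123)[:,:2]-ctr;rr=np.hypot(*Q.T);an=np.degrees(np.arctan2(Q[:,1],Q[:,0]));k=(rr<.03)&(G>150)&(abs(an+36)<30);print("ptr side",an[k].mean(),rr[k].max(),k.sum())
E
```

```text
246 (array([  0,   0,   0, 102,   5,   2,   3,   4,   5,   4,   3,   3,   3,
         1,   1,   2,   2,   3,   1,   2,  82,  18,   0,   0,   0,   0,
         0,   0]), array([-1.20000000e-01, -1.10000000e-01, -1.00000000e-01, -9.00000000e-02,
       -8.00000000e-02, -7.00000000e-02, -6.00000000e-02, -5.00000000e-02,
       -4.00000000e-02, -3.00000000e-02, -2.00000000e-02, -1.00000000e-02,
       -5.55111512e-17,  1.00000000e-02,  2.00000000e-02,  3.00000000e-02,
        4.00000000e-02,  5.00000000e-02,  6.00000000e-02,  7.00000000e-02,
        8.00000000e-02,  9.00000000e-02,  1.00000000e-01,  1.10000000e-01,
        1.20000000e-01,  1.30000000e-01,  1.40000000e-01,  1.50000000e-01,
        1.60000000e-01]))
-0.08404416343910963 -0.012293922390559861 -0.05368060580976667 0.05493373327161116 109
0.08701137122675502 -0.004167399359428058 -0.05407096799771374 0.0551443587741665 103
roller 0.022045843429244337 0.15571323270281662 456
roller -0.021892201977870663 0.14261988495560105 443
[[-142.0, 53.0, 107.0], [-144.0, 52.0, 109.0], [-142.0, 50.0, 109.0], [-143.0, 55.0, 112.0], [-144.0, 48.0, 115.0], [-140.0, 51.0, 119.0], [-140.0, 48.0, 122.0], [-142.0, 47.0, 127.0], [-141.0, 57.0, 130.0], [-140.0, 55.0, 130.0], [-145.0, 54.0, 131.0], [-146.0, 50.0, 138.0], [-145.0, 57.0, 141.0], [-138.0, 50.0, 141.0]]
tooth top -142.46277953214022
tooth side -136.94438097491104 24
ptr side -29.68140693895763 0.029692260061809198 37
```

apply_moves:
  commands:
    - [40,0,0,0.5,0]
    - [40,0,0,0.6,0]
    - [40,0,-0.2,0.4,0]
    - [40,-0.2,-0.6,0,0]
    - [40,-0.2,-0.8,0,0]
    - [40,-0.2,-0.8,0,0]
    - [40,-0.2,-0.8,0,0]
    - [40,-0.2,-0.8,0,0]
    - [40,-0.2,-0.8,0,0]
    - [40,-0.2,-0.6,0,0]
    - [40,-0.1,-0.43,0,0]
    - [40,0,0,0,0]

```text
clock: 4.35
position: [0.3584, -0.1119, 0.1548]
ee_rot: [-2.215, -2.228, -0.0]
force: [0.5, 0.7, -2.1]
width: 0.686
gripper_force: 11.9
```

apply_moves:
  commands:
    - [40,0,0,0,0]
    - [40,0,0,-0.5,0]
    - [40,0,0,-0.5,0]
    - [40,0,0,-0.3,0]
    - [40,0,0,-0.1,0]
    - [40,0,0,-0.1,0]
    - [40,0,0,0,0]
    - [40,0,0,0,0]

```text
clock: 5.35
position: [0.3597, -0.1102, 0.0651]
ee_rot: [2.21, 2.232, 0.001]
force: [-1.3, -0.2, -1.5]
width: 0.69
gripper_force: 11.9
```

apply_moves:
  commands:
    - [40,0,0,0,0]
    - [40,0,-0.126,0.023,0]
    - [40,0,-0.126,0.023,0]
    - [40,0,-0.13,0.013,0]
    - [40,0,-0.13,0.013,0]
    - [40,0,-0.13,-0.01,0]
    - [40,0,-0.13,-0.01,0]
    - [40,0,-0.127,-0.032,0]
    - [40,0,-0.127,-0.032,0]
    - [40,0,0,0,0]
  newtons: 4

```text
clock: 6.6
position: [0.359, -0.1725, 0.0639]
ee_rot: [-2.212, -2.231, 0.0]
force: [-1.0, 0.8, -1.6]
width: 0.684
gripper_force: 4.0
```

```bash
python3 - <<'E'
from h import *
a=[]
for n in("top","side"):
    p,d=imaging.get_image(n);u,v=project(n,[.36,-.17,.06])[0].astype(int);print(n,u,v)
    a.append(cv2.resize(p[max(v-60,0):v+60,u-75:u+75,::-1],(400,320)))
cv2.imwrite("pics/tip1.png",cv2.hconcat(a))
E
```

```text
top 398 239
side 348 266
```

View pics/tip1.png

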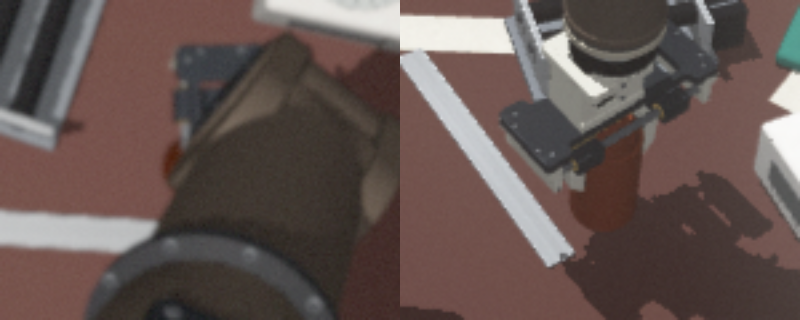

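```bash
python3 - <<'E'
from h import *
p,d=imaging.get_image("top");h=cv2.cvtColor(p,cv2.COLOR_RGB2HSV)
m=(h[...,1]>150)&(h[...,2]>50)&((h[...,0]<14));m[:225]=0;m[255:]=0;m[:,:375]=0;m[:,410:]=0
ij=np.argwhere(m);print(ij.min(0),ij.max(0),len(ij))
C=cloud("top",d);print(C[m][::6].round(3))
p,d=imaging.get_image("side");h=cv2.cvtColor(p,cv2.COLOR_RGB2HSV)
m=(h[...,1]>150)&(h[...,2]>50)&((h[...,0]<10));m[:245]=0;m[300:]=0;m[:,:320]=0;m[:,380:]=0
C=cloud("side",d);q=C[m];q=q[d[m]>0];print(len(q))
for z in np.arange(0,.11,.01):
    k=abs(q[:,2]-z)<.004
    if k.sum()>3: print(z,k.sum(),q[k].min(0).round(3),q[k].mean(0).round(3))
E
```

```text
[233 385] [243 389] 32
[[ 0.377 -0.146  0.047]
 [ 0.37  -0.143  0.036]
 [ 0.367 -0.142  0.059]
 [ 0.363 -0.14   0.096]
 [ 0.359 -0.141  0.067]
 [ 0.353 -0.141  0.03 ]]
0
```

The cup slid upright instead of tipping: its left side is at y = -0.141 at every height. I'll lever it over the outer edge of the turner's near cheek instead, so it ends up lying inside the bed.

apply_moves:
  commands:
    - [40,0,0,0,0]
    - [40,0,0,0.5,0]
    - [40,0,0,0.6,0]
    - [40,0,0.2,0.33,0.35]
    - [40,0,0.5,0,0.35]
    - [40,0,0.6,0,0.35]
    - [40,0,0.6,0,0.35]
    - [40,0,0.6,0,0.35]
    - [40,0,0.5,0,0.35]
    - [40,-0.1,0.44,0,0.35]
    - [40,0,0,0,0]
    - [40,0,0,0,0]
  newtons: 12

```text
clock: 8.3
position: [0.3531, 0.0341, 0.1498]
ee_rot: [0.528, 3.097, -0.0]
force: [0.0, -1.0, -2.7]
width: 0.688
gripper_force: 12.0
```

apply_moves:
  commands:
    - [40,0,0,-0.4,0]
    - [40,0,0,-0.4,0]
    - [40,0,0,0,0]
    - [40,0,0,0,0]

```text
clock: 8.8
position: [0.3536, 0.034, 0.1024]
ee_rot: [0.528, 3.097, -0.0]
force: [0.3, -0.2, -1.9]
width: 0.687
gripper_force: 12.0
```

```bash
python3 - <<'E'
from h import *
s=observe();a=np.radians(-19.85);ux=np.array([np.cos(a),np.sin(a)]);uy=np.array([-ux[1],ux[0]])
q=s["position"][:2]-[.4885,-.015];Y=R.from_rotvec(s["ee_rot"]).as_matrix()[:,1]
print(s["position"],"xt,yt",q@ux,q@uy,"closing",np.degrees(np.arctan2(Y[1],Y[0])),s["joints"].round(2),s["force"].round(1))
E
```

```text
[0.3535672  0.03402403 0.1023727 ] xt,yt -0.143562285754715 0.00029363309605356935 closing 70.65263106462454 [-0.53  0.18  0.32  2.36 -0.1   0.62  1.1 ] [ 0.3 -0.2 -1.9]
```

apply_moves:
  commands:
    - [40,0,0,0,0]
    - [40,0.157,-0.057,0,0]
    - [40,0.157,-0.057,0,0]
    - [40,0.12,-0.043,0.053,0]
    - [40,0.12,-0.043,0.053,0]
    - [40,0.129,-0.047,0.018,0]
    - [40,0.129,-0.047,0.018,0]
    - [40,0,0,0,0]
  newtons: 4

```text
clock: 9.8
position: [0.4028, 0.0166, 0.1104]
ee_rot: [0.526, 3.096, 0.0]
force: [0.3, -0.0, -1.7]
width: 0.679
gripper_force: 4.0
```

```bash
cat > see.py <<'E'
from h import *
import sys
P=[float(x) for x in sys.argv[2:5]];a=[]
for n in("top","side"):
    p,d=imaging.get_image(n);u,v=project(n,P)[0].astype(int);print(n,u-75,v-60)
    a.append(cv2.resize(p[max(v-60,0):v+60,u-75:u+75,::-1],(400,320)))
cv2.imwrite(f"pics/{sys.argv[1]}.png",cv2.hconcat(a));s=observe();print(s["position"],s["force"].round(1))
E
python3 see.py tip2 .4 .02 .09
```

```text
top 243 162
side 242 146
[0.40206015 0.01676781 0.11028332] [-0.5  0.1 -1.2]
```

View pics/tip2.png

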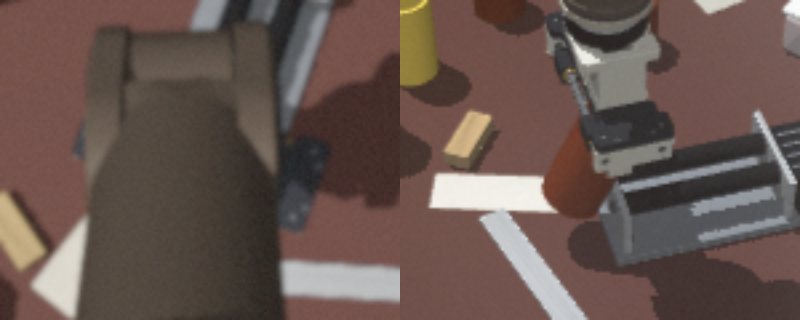

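The side view shows the cup (575,175) tilting as planned, about 30° with its bottom behind the near cheek (620,205). I'll continue the arc.

apply_moves:
  commands:
    - [40,0.129,-0.047,-0.018,0]
    - [40,0.129,-0.047,-0.018,0]
    - [40,0.12,-0.043,-0.053,0]
    - [40,0.12,-0.043,-0.053,0]
    - [40,0.103,-0.037,-0.084,0]
    - [40,0.103,-0.037,-0.084,0]
    - [40,0.08,-0.029,-0.1,0]
    - [40,0.08,-0.029,-0.1,0]
    - [40,0,0,0,0]

```text
clock: 11.02
position: [0.4537, -0.0021, 0.0792]
ee_rot: [-0.525, -3.097, 0.001]
force: [1.0, 0.3, -0.3]
width: 0.682
gripper_force: 4.0
```

```bash
python3 see.py tip3 .43 .01 .09
```

```text
top 247 150
side 253 143
[ 0.45327388 -0.00192961  0.07951236] [-0.1  0.6 -0.8]
```

View pics/tip3.png

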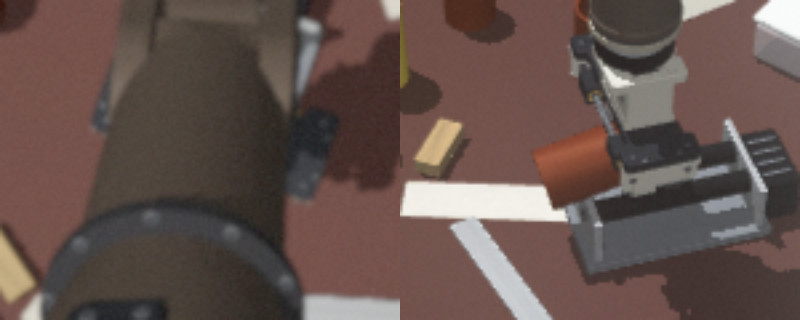

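apply_moves:
  commands:
    - [40,0,0,0.02,0]
    - [40,0.17,-0.061,0.02,0]
    - [40,0.17,-0.061,0,0]
    - [40,0.17,-0.061,0,0]
    - [40,0.17,-0.061,0,0]
    - [40,0.17,-0.061,0,0]
    - [40,0.17,-0.063,0,0]
    - [40,0,0,0,0]
  newtons: 5

```text
clock: 12.12
position: [0.5164, -0.0244, 0.0823]
ee_rot: [0.526, 3.096, -0.0]
force: [-0.3, 0.8, -1.3]
width: 0.679
gripper_force: 5.0
```

```bash
python3 see.py tip4 .48 -.01 .09
```

```text
top 256 128
side 272 140
[ 0.51523558 -0.02397847  0.08217065] [ 1.1  0.7 -0.3]
```

View pics/tip4.png

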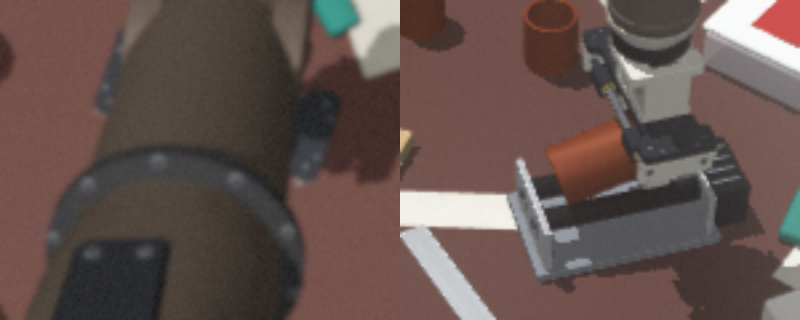

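apply_moves:
  commands:
    - [40,0,0,-0.05,0]
    - [40,0,0,-0.05,0]
    - [40,0,0,-0.05,0]
    - [40,0,0,-0.04,0]
    - [40,0,0,-0.03,0]
    - [40,0,0,0,0]
    - [40,0,0,0,0]
  newtons: 3

```text
clock: 13.1
position: [0.5146, -0.0239, 0.0688]
ee_rot: [-0.525, -3.097, 0.0]
force: [0.5, 0.7, -0.5]
width: 0.676
gripper_force: 3.0
```

```bash
python3 - <<'E'
from h import *
p,d=imaging.get_image("side");s=observe();print(s["position"],s["force"])
h=cv2.cvtColor(p,cv2.COLOR_RGB2HSV);m=(h[...,1]>150)&(h[...,2]>50)&(h[...,0]<10)&(d>0)
C=cloud("side",d);a=np.radians(-19.85);ux=np.array([np.cos(a),np.sin(a)]);uy=np.array([-ux[1],ux[0]])
q=C[m];t=q[:,:2]-[.4885,-.015];X=np.c_[t@ux,t@uy,q[:,2]];k=(abs(X[:,0])<.085)&(abs(X[:,1])<.045)&(X[:,2]>.05);X=X[k]
print(len(X),X[:,0].min())
for x in np.arange(-.07,.08,.01):
    j=abs(X[:,0]-x)<.005
    if j.sum()>4: print(round(x,2),j.sum(),"ztop",np.percentile(X[j,2],95).round(4),"ymin",X[j,1].min().round(4))
E
```

```text
[ 0.51468549 -0.02392807  0.06887908] [ 0.10623247  1.30360666 -0.67277247]
252 -0.06750565448130899
-0.07 8 ztop 0.1185 ymin -0.0185
-0.06 34 ztop 0.1226 ymin -0.0186
-0.05 34 ztop 0.1219 ymin -0.0247
-0.04 37 ztop 0.1231 ymin -0.0225
-0.03 38 ztop 0.1256 ymin -0.0218
-0.02 41 ztop 0.1262 ymin -0.0251
-0.01 38 ztop 0.1266 ymin -0.022
0.0 22 ztop 0.1288 ymin -0.0198
```

apply_moves:
  commands:
    - [40,0,0,-0.05,0]
    - [40,0,0,-0.05,0]
    - [40,0,0,0,0]
    - [40,0,0,0,0]

```text
clock: 13.65
position: [0.5147, -0.0239, 0.0628]
ee_rot: [-0.525, -3.097, 0.0]
force: [0.1, 0.2, -0.4]
width: 0.681
gripper_force: 3.0
```

```bash
cat > cupchk.py <<'E'
from h import *
p,d=imaging.get_image("side");s=observe();print(s["position"],s["force"])
h=cv2.cvtColor(p,cv2.COLOR_RGB2HSV);m=(h[...,1]>150)&(h[...,2]>50)&(h[...,0]<10)&(d>0)
C=cloud("side",d);a=np.radians(-19.85);ux=np.array([np.cos(a),np.sin(a)]);uy=np.array([-ux[1],ux[0]])
q=C[m];t=q[:,:2]-[.4885,-.015];X=np.c_[t@ux,t@uy,q[:,2]];k=(abs(X[:,0])<.085)&(abs(X[:,1])<.045)&(X[:,2]>.05);X=X[k]
print(len(X),X[:,0].min(),X[:,0].max())
for x in np.arange(-.07,.08,.01):
    j=abs(X[:,0]-x)<.005
    if j.sum()>4: print(round(x,2),j.sum(),"ztop",np.percentile(X[j,2],95).round(4),"ymin",X[j,1].min().round(4))
E
python3 cupchk.py
```

```text
[ 0.51474037 -0.02394669  0.06286184] [-0.0739824   1.47237987 -1.91403678]
255 -0.06572703726492307 0.0029039870378078105
-0.06 37 ztop 0.1204 ymin -0.0223
-0.05 39 ztop 0.1211 ymin -0.0234
-0.04 39 ztop 0.1223 ymin -0.0264
-0.03 38 ztop 0.1226 ymin -0.0276
-0.02 39 ztop 0.1227 ymin -0.0261
-0.01 42 ztop 0.1248 ymin -0.0285
0.0 20 ztop 0.1248 ymin -0.0202
```

apply_moves:
  commands:
    - [40,0,0,-0.03,0]
    - [40,0,0,-0.02,0]
    - [40,0,0,0,0]
    - [40,0,0,0,0]

```text
clock: 14.2
position: [0.515, -0.0239, 0.0599]
ee_rot: [0.525, 3.097, 0.0]
force: [1.2, 1.4, 0.6]
width: 0.678
gripper_force: 3.0
```

```bash
python3 cupchk.py
```

```text
[ 0.51492855 -0.02394762  0.05994139] [ 1.42252243  0.00997524 -0.53973369]
254 -0.0655636518568669 0.0006325589431337255
-0.06 33 ztop 0.1216 ymin -0.0239
-0.05 39 ztop 0.1216 ymin -0.0225
-0.04 42 ztop 0.1213 ymin -0.0259
-0.03 37 ztop 0.122 ymin -0.0236
-0.02 43 ztop 0.1218 ymin -0.0267
-0.01 41 ztop 0.1213 ymin -0.0262
0.0 18 ztop 0.1234 ymin -0.0156
```

Level now (z top about 0.1215 all along). I'll release, go straight up and move towards the dial, with closing direction from 70.65° to 54°.

apply_moves:
  commands:
    - [72,0,0,0,0]
    - [76,0,0,0,0]
    - [85,0,0,0,0]
    - [100,0,0,0,0]
    - [100,0,0,0,0]
    - [100,0,0,0.2,0]
    - [100,0,0,0.6,0]
    - [100,0,0,0.8,0]
    - [100,0,0,0.9,0]
    - [100,0,0,0.2,0]

```text
clock: 15.5
position: [0.5168, -0.0242, 0.2262]
ee_rot: [0.525, 3.091, 0.003]
force: [-0.7, -0.7, -0.7]
width: 0.995
gripper_force: 0.0
```

apply_moves:
  commands:
    - [100,0,-0.4,0,0]
    - [100,0.1,-0.8,0,0]
    - [100,0.15,-0.9,0,-0.15]
    - [100,0.15,-0.9,0,-0.2]
    - [100,0.15,-0.8,0,-0.2]
    - [100,0.07,-0.7,0,0]
    - [100,0,-0.36,0,0]
    - [100,0,0,0,0]
    - [100,0,0,0,0]

```text
clock: 16.62
position: [0.5524, -0.3136, 0.2217]
ee_rot: [-0.942, -2.996, -0.002]
force: [-0.8, 0.1, 0.6]
width: 1.003
gripper_force: 0.0
```

```bash
python3 cupchk.py; python3 - <<'E'
from h import *
s=observe();Y=R.from_rotvec(s["ee_rot"]).as_matrix()[:,1];print(np.degrees(np.arctan2(Y[1],Y[0])),s["joints"].round(2),s["clock"])
# side-view dial: bar top edge cloud, pointer and tooth
p,d=imaging.get_image("side");np.save("side1rgb.npy",p);np.save("side1.npy",d);C=cloud("side",d)
C[d==0]=np.nan
w=C[225:310,400:500].reshape(-1,3);b=w[(w[:,2]>.118)&(w[:,2]<.13)];print("bar side",len(b),cv2.minAreaRect(np.float32(b[:,:2]*1000)))
t=w[(w[:,2]>.0845)&(w[:,2]<.1)];q=t[:,:2]-[.5525,-.3152];r=np.hypot(*q.T);k=(r>.046)&(r<.062);print("tooth depth",k.sum(),np.degrees(np.arctan2(q[k,1],q[k,0])).round(),(r[k]*1000).round())
t=w[(w[:,2]>.074)&(w[:,2]<.084)];print("box side",cv2.minAreaRect(np.float32(t[:,:2]*1000)))
cv2.imwrite("pics/dial.png",cv2.resize(p[225:310,400:500,::-1],(700,595),interpolation=cv2.INTER_CUBIC))
E
```

```text
[ 0.55258739 -0.3134385   0.22181571] [-0.11788418  0.21518411 -0.08692556]
385 -0.0627162888170446 0.04429862416207735
-0.06 27 ztop 0.12 ymin -0.0221
-0.05 37 ztop 0.1206 ymin -0.0279
-0.04 39 ztop 0.1222 ymin -0.0273
-0.03 39 ztop 0.12 ymin -0.0239
-0.02 40 ztop 0.1205 ymin -0.028
-0.01 39 ztop 0.1195 ymin -0.0219
0.0 37 ztop 0.1199 ymin -0.0234
0.01 39 ztop 0.1213 ymin -0.0228
0.02 36 ztop 0.1205 ymin -0.0264
0.03 31 ztop 0.1206 ymin -0.0203
0.04 21 ztop 0.1206 ymin -0.0203
55.12745018947 [ 0.09  0.48  0.52  1.58 -0.26  1.14  1.63] 16.675
bar side 106 ((552.6078491210938, -320.4322814941406), (16.052223205566406, 52.41117477416992), 56.290618896484375)
tooth depth 55 [  75.   40.   73.   40.   85.   14.    5.   96.   13.  100.  -16.  -15.
  -20.  135.  134.  -37.  152.  -42.  156.  -45.  160.  164.  -52.  176.
 -179.  -65.  -87. -152. -162. -160. -143. -141. -135. -103.  -87. -155.
 -143. -141. -138. -135. -160. -140. -138. -135. -142. -140. -137. -135.
 -108. -104. -148. -140. -137. -136. -137.] [52. 51. 49. 48. 51. 56. 60. 49. 49. 49. 56. 49. 55. 50. 47. 59. 49. 56.
 48. 61. 46. 51. 56. 52. 47. 56. 51. 50. 56. 55. 48. 49. 48. 49. 58. 55.
 51. 52. 50. 50. 61. 54. 56. 54. 60. 56. 54. 57. 57. 58. 62. 59. 58. 61.
 62.]
box side ((552.33447265625, -320.4897155761719), (150.84104919433594, 152.7030487060547), 76.82886505126953)
```

View pics/dial.png

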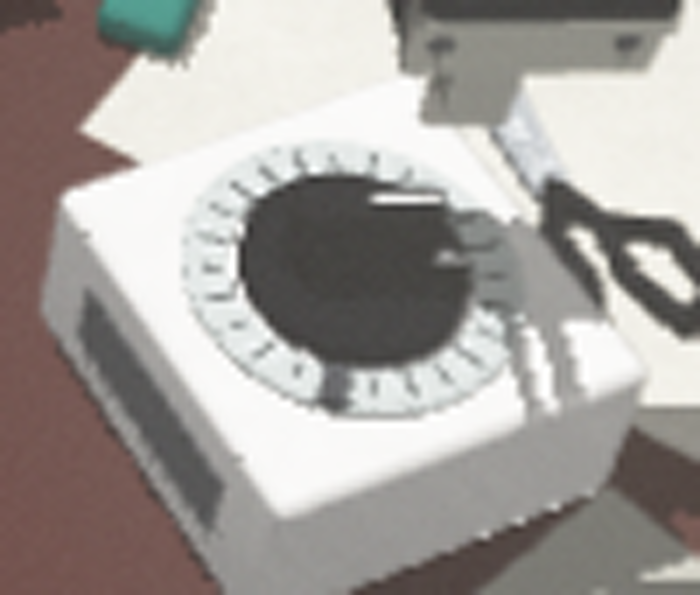

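```bash
cat > tooth.py <<'E'
from h import *
def ang(n,p,ctr,z,r0,r1,near,tol,dark):
    v,u=np.mgrid[0:400:.25,0:640:.25] if 0 else np.mgrid[110:310,400:500]
    uv=np.c_[u.ravel(),v.ravel()];G=p.mean(2)[110:310,400:500].ravel()
    Q=on_plane(n,uv,z)[:,:2]-ctr;r=np.hypot(*Q.T);a=np.degrees(np.arctan2(Q[:,1],Q[:,0]))
    k=(r>r0)&(r<r1)&(abs((a-near+180)%360-180)<tol)
    W=(np.clip(150-G,0,None) if dark else np.clip(G-140,0,None))*k
    m=(W[:,None]*Q).sum(0)/W.sum();return np.degrees(np.arctan2(m[1],m[0])).round(1),np.hypot(*m).round(4),int((W>0).sum())
if __name__=="__main__":
    for n,f,c in(("top","top0rgb.npy",[.5522,-.3154]),("side","side1rgb.npy",[.5524,-.3204])):
        p=np.load(f);c=np.array(c)
        for z in(.08,.088): print(n,"tooth",z,ang(n,p,c,z,.045,.06,-140,15,1))
        print(n,"ptr",ang(n,p,c,.123,.002,.03,-35,40,0))
E
python3 tooth.py
```

```text
top tooth 0.08 (np.float64(-140.1), np.float64(0.0519), 16)
top tooth 0.088 (np.float64(-143.2), np.float64(0.0514), 16)
top ptr (np.float64(-38.3), np.float64(0.0199), 40)
side tooth 0.08 (np.float64(-142.8), np.float64(0.0514), 19)
side tooth 0.088 (np.float64(-143.3), np.float64(0.0535), 22)
side ptr (np.float64(-15.5), np.float64(0.0212), 41)
```

apply_moves:
  commands:
    - [100,0,-0.075,-0.4,0]
    - [100,0,0,-0.6,0]
    - [100,0,0,-0.6,0]
    - [100,0,0,-0.4,0]
    - [100,0,0,-0.13,-0.02]
    - [60,0,0,0,0]
    - [40,0,0,0,0]
    - [20,0,0,0,0]
    - [0,0,0,0,0]
    - [0,0,0,0,0]
    - [0,0,0,0,0]
  newtons: 25

```text
clock: 18.1
position: [0.5522, -0.3201, 0.0942]
ee_rot: [0.96, 2.991, 0.0]
force: [-0.4, 0.6, -0.6]
width: 0.398
gripper_force: 0.0
```

```bash
python3 - <<'E'
from h import *
s=observe();Y=R.from_rotvec(s["ee_rot"]).as_matrix()[:,1];print(s["position"],np.degrees(np.arctan2(Y[1],Y[0])),s["force"],s["ft_torque"],s["width"]*92,s["joints"].round(2))
E
```

```text
[ 0.55217597 -0.32007837  0.09421522] 54.42265420473082 [-0.36093457  0.62086459 -0.60416746] [-0.04944694 -0.04385997  0.02932268] 36.64414936165071 [ 0.14  0.62  0.46  1.71 -0.34  0.9   1.69]
```

apply_moves:
  commands:
    - [0,0,0.02,0,0]
    - [0,0,0,0,0]
    - [0,0,0,0,0]
    - [0,0,0,0,0]
    - [0,0,0,0,0]

```text
clock: 18.73
position: [0.5539, -0.3162, 0.0941]
ee_rot: [0.956, 2.992, 0.005]
force: [3.5, 5.9, -0.6]
width: 0.151
gripper_force: 25.0
```

```bash
cat > st.py <<'E'
from h import *
s=observe();Y=R.from_rotvec(s["ee_rot"]).as_matrix()[:,1];print(s["position"],np.degrees(np.arctan2(Y[1],Y[0])),s["force"],s["ft_torque"],s["width"]*92,s["gripper_force"],s["joints"].round(2))
E
python3 st.py
```

```text
[ 0.55387212 -0.31623805  0.09407235] 54.55930452778995 [ 3.52435733  5.9318753  -0.55380183] [ 1.23124245 -0.75203264 -0.02483768] 13.894333607495879 24.999353885650635 [ 0.14  0.61  0.46  1.71 -0.34  0.9   1.69]
```

apply_moves:
  commands:
    - [0,0,0.06,0,0]
    - [0,0,0,0,0]
    - [0,0,0,0,-0.34]
    - [0,0,0,0,-0.34]
    - [0,0,0,0,-0.34]
    - [0,0,0,0,-0.34]
    - [0,0,0,0,-0.34]
    - [0,0,0,0,-0.34]
    - [0,0,0,0,-0.34]
    - [0,0,0,0,-0.34]
    - [0,0,0,0,-0.34]
    - [0,0,0,0,0]

```text
clock: 20.23
position: [0.5544, -0.316, 0.0941]
ee_rot: [2.761, 1.489, 0.002]
force: [8.6, -5.3, -6.8]
width: 0.145
gripper_force: 25.0
```

```bash
python3 st.py
```

```text
[ 0.55441292 -0.31603932  0.09413838] -33.32399235071211 [ 8.56683524 -5.26221396 -6.76537822] [-1.00673369 -1.64458127 -0.00176242] 13.332462499028155 24.999234080314636 [-0.11  0.73  0.88  1.73 -0.66  0.99  0.44]
```

apply_moves:
  commands:
    - [0,0.05,-0.03,0,0]
    - [0,0,0,0,-0.23]
    - [0,0,0,0,-0.23]
    - [0,0,0,0,-0.23]
    - [0,0,0,0,0]
    - [0,0,0,0,0]

```text
clock: 20.98
position: [0.5547, -0.3163, 0.0941]
ee_rot: [-2.977, -0.998, 0.001]
force: [-3.0, 3.9, 5.2]
width: 0.146
gripper_force: 25.0
```

```bash
python3 st.py
```

```text
[ 0.55465229 -0.31625886  0.09405808] -52.941975557466 [-2.99936271  3.90160824  5.21648221] [ 0.81214198  0.85006963 -0.06026567] 13.438294999012207 25.000241696834564 [-0.14  0.77  0.96  1.73 -0.73  1.04  0.16]
```

apply_moves:
  commands:
    - [30,0,0,0,0]
    - [60,0,0,0,0]
    - [100,0,0,0,0]
    - [100,0,0,0,0]
    - [100,0,0,0.3,0]
    - [100,0,0,0.7,0]
    - [100,0,0,0.8,0]
    - [100,-0.3,-0.5,0.3,0]
    - [100,-0.6,-0.7,0,0]
    - [100,-0.6,-0.7,0,0]
    - [100,-0.6,-0.7,0,0]
    - [100,-0.4,-0.6,0,0]

```text
clock: 22.48
position: [0.4028, -0.5111, 0.2219]
ee_rot: [2.979, 0.993, 0.0]
force: [0.8, -0.1, -0.1]
width: 1.001
gripper_force: 0.0
```

```bash
python3 cupchk.py; python3 - <<'E'
from h import *
from tooth import ang
a=[]
for n,c in(("top",[.5522,-.3154]),("side",[.5524,-.3204])):
    p,d=imaging.get_image(n);np.save(n+"2rgb.npy",p);C=cloud(n,d);C[d==0]=np.nan
    u,v=project(n,[*c,.09])[0].astype(int)
    w=C[v-45:v+46,u-45:u+46].reshape(-1,3)
    b=w[(w[:,2]>.114)&(w[:,2]<.13)&(np.hypot(w[:,0]-c[0],w[:,1]-c[1])<.04)];print(n,"bar",len(b),cv2.minAreaRect(np.float32(b[:,:2]*1000)))
    for z in(.08,.088): print(n,"tooth",z,ang(n,p,np.array(c),z,.045,.06,-140,15,1))
    print(n,"ptr",ang(n,p,np.array(c),.123,.004,.026,-143,30,0),"disc",ang(n,p,np.array(c),.089,.03,.042,-143,20,0))
    a.append(cv2.resize(p[v-30:v+30,u-30:u+30,::-1],(400,400),interpolation=cv2.INTER_CUBIC))
cv2.imwrite("pics/dial2.png",cv2.hconcat(a))
E
```

```text
[ 0.39778686 -0.51584681  0.22258044] [-4.27562878 -2.38407555  0.94442061]
343 -0.06225111118237541 0.04531888072889995
-0.06 23 ztop 0.1214 ymin -0.0217
-0.05 36 ztop 0.1205 ymin -0.0223
-0.04 35 ztop 0.1193 ymin -0.0213
-0.03 35 ztop 0.1213 ymin -0.0222
-0.02 37 ztop 0.1203 ymin -0.0206
-0.01 34 ztop 0.1208 ymin -0.0272
0.0 33 ztop 0.1204 ymin -0.0235
0.01 35 ztop 0.121 ymin -0.0206
0.02 33 ztop 0.1206 ymin -0.0215
0.03 25 ztop 0.1214 ymin -0.0194
0.04 16 ztop 0.1201 ymin -0.0122
top bar 154 ((552.6197509765625, -315.0429382324219), (52.304134368896484, 15.272882461547852), 39.4648323059082)
top tooth 0.08 (np.float64(-140.2), np.float64(0.0519), 15)
top tooth 0.088 (np.float64(-143.3), np.float64(0.0515), 15)
top ptr (np.float64(-138.1), np.float64(0.0127), 17) disc (np.float64(-143.9), np.float64(0.0384), 26)
side bar 111 ((551.7484130859375, -321.06982421875), (54.57355880737305, 14.11087703704834), 36.28392791748047)
side tooth 0.08 (np.float64(-140.3), np.float64(0.0519), 60)
side tooth 0.088 (np.float64(-140.0), np.float64(0.052), 61)
side ptr (np.float64(-144.0), np.float64(0.0126), 14) disc (np.float64(nan), np.float64(nan), 0)tooth.py:8: RuntimeWarning: invalid value encountered in divide
  m=(W[:,None]*Q).sum(0)/W.sum();return np.degrees(np.arctan2(m[1],m[0])).round(1),np.hypot(*m).round(4),int((W>0).sum())
```

View pics/dial2.png

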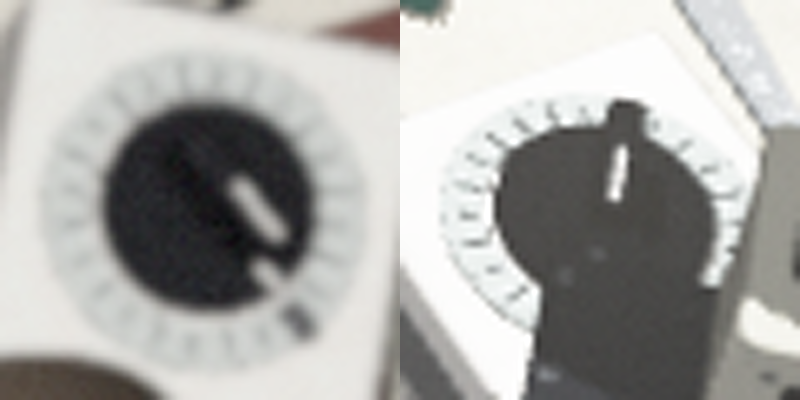

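apply_moves:
  commands:
    - [100,-0.4,0.3,0.5,0]
    - [100,-0.6,0.4,0.6,0]
    - [100,-0.6,0.4,0.5,0]
    - [100,-0.2,0.4,0.5,0]
    - [100,0,0.3,0,0]
    - [100,0,0,0,0]
    - [100,0,0,0,0]

```text
clock: 23.5
position: [0.2979, -0.4009, 0.3463]
ee_rot: [2.978, 0.999, 0.001]
force: [-0.1, -1.0, -0.2]
width: 0.997
gripper_force: 0.0
```

```bash
python3 - <<'E'
from h import *
from tooth import ang
print(observe()["position"])
a=[]
for n,c in(("top",[.5524,-.3152]),("side",[.5522,-.3205])):
    p,d=imaging.get_image(n);c=np.array(c)
    u,v=project(n,[*c,.09])[0].astype(int)
    print(n,"tooth",ang(n,p,c,.088,.048,.06,-143,14,1),"ptr",ang(n,p,c,.123,.004,.026,-143,25,0),"disc",ang(n,p,c,.089,.028,.041,-143,20,0))
    a.append(cv2.resize(p[v-30:v+30,u-30:u+30,::-1],(400,400),interpolation=cv2.INTER_CUBIC))
cv2.imwrite("pics/dial3.png",cv2.hconcat(a))
E
```

```text
[ 0.29785537 -0.40088037  0.34630027]
top tooth (np.float64(-143.1), np.float64(0.0521), 14) ptr (np.float64(-138.2), np.float64(0.0131), 16) disc (np.float64(-143.1), np.float64(0.0369), 20)
side tooth (np.float64(-145.2), np.float64(0.0541), 32) ptr (np.float64(nan), np.float64(nan), 0) disc (np.float64(-143.7), np.float64(0.0339), 8)tooth.py:8: RuntimeWarning: invalid value encountered in divide
  m=(W[:,None]*Q).sum(0)/W.sum();return np.degrees(np.arctan2(m[1],m[0])).round(1),np.hypot(*m).round(4),int((W>0).sum())
```

View pics/dial3.png

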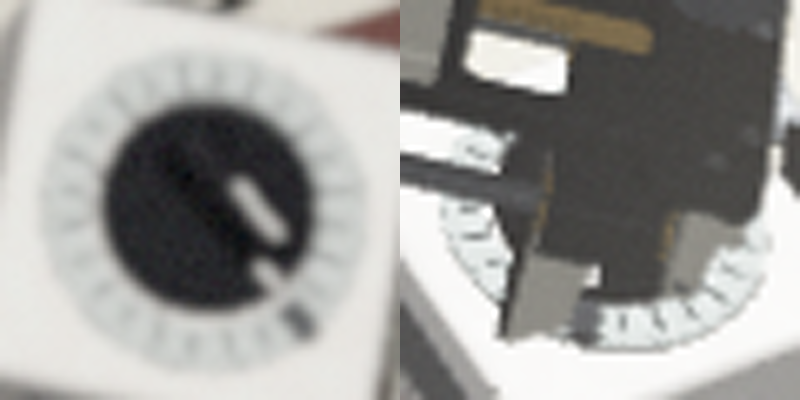

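The top view shows the pointer line at (265,272) aimed at the tooth at (300,322), and both measure -143.1°. The cup lies level, and the arm is clear of everything.

```bash
python3 -c "
from cell import arm
print(arm.sign_off())"
```

```text
the job is handed in; nothing more can be done
None
```

The tall cup lies released and level on the two rollers, and the dial pointer and tooth both measure −143.1° in the top view (the side view of the dial was blocked by the gripper); the short cups were not approached, and I handed in at about 24 s.

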